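Chock the bracelet mandrel before opening the rack gate

ROBOT

A 6-joint arm with a two-finger parallel gripper is mounted at the origin on the work surface. World frame = base frame: x ahead of the robot, y to its left, z up, the work surface at z = 0. Lengths are in mm, angles in rad, forces in N, time in s.
With the tool pointing down it reaches from about 275 to 775 mm from the base axis. Payload 14.6 kg.
Tool frame: the origin (TCP) lies midway between the tips of the shut fingers; the grasp point (between the pads) lies 19 mm behind it; z points along the fingers, y is the line along which they close (so a half turn about z gives the same grasp; the last joint's range is limited). The gripper opens to 85 mm and grips with 20 to 120 N. Pads are 22 mm wide; open, the fingers measure 114 mm over their backs; the gripper's body (76 mm by 85 mm) begins 54 mm behind the grasp point. The pads swing forward as they close: fully open they stand 13 mm farther back than shut.
Start: joints at [-1.451, 0.263, -0.048, 1.259, 0, 1.415], TCP at [142.455, -505.307, 231.278] pointing down, gripper open.
Joint ranges: [-2.65, 2.65], [-0.89, 1.7], [-1.18, 1.37], [-2.13, 2.11], [-1.35, 1.29], [-3.14, 3.14]. Speed limits (rad/s): [1.89, 1.89, 2.57, 2.79, 3.14, 3.14].

INTERFACE

Orientations are given as [roll, pitch, yaw] about the fixed x, y, z axes, in that order (R = Rz(yaw) Ry(pitch) Rx(roll)).
In Python, from cell import ctrl, imaging gives the robot as it stands. The module is installed in compiled form; this text tells all that it offers. Calls block until the motion is done:
- ctrl.goto(position, orientation): joint-space move of the TCP to a pose.
- ctrl.servo_line(position, frame=None, vel=150, guard=None): straight line of the TCP; frame=None keeps the orientation; vel is the mean speed in mm/s. With guard (N) it stops when the force on the tool has changed by that much, and returns True; else False.
- ctrl.goto_joints(angles): joint-space move.
- ctrl.gripper_open() and ctrl.gripper_close(grasp_force=None): open the fingers fully, or close them until they stop; grasp_force is the grip in N (None keeps the last).
- ctrl.pause(seconds).
- ctrl.ik(position, orientation): joint angles nearest the present ones, or None.
- ctrl.get_state(): the state.
- imaging.capture(name): name is "scene" or "top"; returns a dict with "color" (480x640x3 uint8, red, green, blue), "fx", "fy", "cx", "cy" (pixels), "k1" (the pictures are not rectified: a ray, as slopes to the right and down, at radius r is drawn at 1 + k1 r^2 times it, then the intrinsics apply), "rvec" (rotation vector, rad) and "tvec" (3), from world to camera coordinates, as OpenCV has them. Camera axes: x right, y down, z forward; pixel columns grow to the right and rows downward; lengths in mm; the calibration is good to about 2 mm. A picture is of the moment at which its call begins. There is no depth.
A pose or a line that the arm cannot do raises ctrl.PlanningError and nothing moves.
- ctrl.finish_job(): hands the job in; it is judged then, once.
The state is a dict: "t": time; "joints": joint angles; "qd": joint speeds; "joint_torque": joint torques, N m; "ee_pos": TCP position; "tool_rot": TCP orientation; "contact_force": force on the tool from outside, world axes, zero at the start; "moment": the same for the moment, N m; "finger_gap": finger opening in mm; "finger_force": force on a finger pad.
Only numpy, scipy, OpenCV 4.12 (cv2) and the standard library are available. Lean on these libraries where they do the work, as an engineer would, in place of code of your own. Each camera call takes 0.05 s, during which the arm holds its last target. There are 200 camera calls.

TASK

The wooden bracelet mandrel on the sloping rack is kept from rolling only by the sliding brass gate. The orange wedge chock lies in the ring tray packed against the dark doming block: push them at least a finger's width apart there, then take the chock, set it flat on the rack and push it, thin edge first and square-on, snugly against the mandrel's low side while the gate is still shut. Then slide the gate fully open so that the mandrel rests on the chock alone, practically where it was; leave the doming block upright in the tray and do not disturb the loupe or the white ring cone.

Things in the scene. Friction and masses are not known exactly. Their poses are not given: they have to be found in the camera images.
- rack: Fixed pale wooden sloping rack, board 200 (x) x 280 (y) mm. Origin on the table under the board's centre, z up. The board slopes 8 degrees down towards +x: its surface is 40 mm above the table at the origin and 40 - 0.1405*x mm elsewhere. The mandrel lies across its high half; the gate is at the mandrel's low side, on the +y part
- mandrel: Loose turned wooden cylinder, dark lines, steel end discs, 60 mm diameter, 180 mm long, about 0.5 kg, lying along the rack's y. Origin at its centre on the axis; own y = axis. Rolls freely towards the rack's +x unless held. Starts against the gate, which covers only 25 to 50 mm at its +y end; a chock centred about 25 mm to -y of its middle clears the gate well
- chock: Loose orange plastic wedge, 82 (x) x 50 (y) x 40 (z) mm, 0.15 kg, origin at centre of underside. Thin edge (3 mm high) at x = -41; sloping face up to a black-topped flat (40 mm high) from x = +11 to the upright back at +41; sides flat. Starts on the tray floor, thin edge roughly to -x, block 1 to 3 mm off its +y side. Flat on the rack it touches the mandrel when the axis is 55 mm to its -x
- block: Loose dark wooden doming block, round dimples on top, 104 (x) x 45 (y) x 45 (z) mm, 0.2 kg, origin at the centre of its underside; starts in the tray alongside the chock, parallel to it, its centre 23 mm farther to the chock's -x, so it reaches past the chock's thin edge
- tray: Fixed shallow pale wooden tray. Origin under the middle of its main compartment (194 x 232 mm inside, x from -102 to +92, y from -116 to +116), floor top 6 mm above the table, rims 22 mm above the table, 9 mm thick. A narrow second compartment on its +x side holds a ring cushion and the loupe
- gate (a joint): Brass gate sliding along the rack's +y, in m: 0 = shut (starts at 0 to 0.006), 0.085 = fully open at its stop; friction about 2 N, stays where left. A 40 mm wide (y) block 36 mm above the board with a 40 mm long low tab on its low side that carries the knob
- gate_knob (a point): Point on the axis of the gate's upright dark steel knob, 16 mm diameter, 40 mm above the board measured square to it; the knob rises from the tab (11 mm above the board) to 53 mm above the board, leaning with the board's 8 degrees. Moves with the gate
- loupe: Loose black folded loupe, 34 x 26 x 18 mm, in the tray's narrow compartment; bystander, origin at the centre of its underside
- cone: Loose white ceramic ring cone, 32 mm diameter at the foot, 60 mm high, standing on the table between the rack and the tray; bystander, origin at the centre of its underside
Things that resemble listed ones, but are neither listed nor needed, are in the scene too. There is more than one size of the chock; the one meant has the size given above.

How it is judged (in metres and radians):
On the way, in this order (a step that is already met when the one before it is completed fails the run):
1. chock and doming block at least 10 mm apart, both still in the tray (y of block in the frame of chock above 0.0575 m and z of chock in the frame of tray below 0.012 m and x of block in the frame of tray between -0.11 and 0.1 m and y of block in the frame of tray between -0.125 and 0.125 m and angle between block's own z axis and vertical below 0.15 rad), for 0.1 s.
2. chock flat on the rack, square and snug (within 6 mm) at the mandrel's low side, gate still shut (x of mandrel in the frame of chock between -0.061 and -0.045 m and y of chock in the frame of mandrel between -0.075 and 0.075 m and x of chock in the frame of rack above 0 m and z of chock in the frame of rack between 0.025 and 0.043 m and angle between chock's own z axis and vertical below 0.2 rad and angle between the y axis of chock and the y axis of mandrel, either way round below 0.2 rad and value of joint gate below 0.02 m), for 0.2 s.
3. gate slid fully open (value of joint gate above 0.07 m), for 0.2 s.
At the end, for the whole second after the job is handed in: Gate open over 70 mm; mandrel at rest within 20 mm of its start, against the chock; chock released, flat on the rack and snug at the mandrel's low side, within 11 degrees of square, its middle 15 mm or more inside the mandrel's ends; doming block upright in the tray (x of mandrel in the frame of chock between -0.061 and -0.045 m and y of chock in the frame of mandrel between -0.075 and 0.075 m and x of chock in the frame of rack above 0 m and z of chock in the frame of rack between 0.025 and 0.043 m and angle between chock's own z axis and vertical below 0.2 rad and angle between the y axis of chock and the y axis of mandrel, either way round below 0.2 rad and value of joint gate above 0.07 m and contact force between chock and mandrel above 0.05 N and distance of mandrel from where it was at the start of the episode below 0.02 m and linear speed of each of mandrel, chock below 0.01 m/s and x of block in the frame of tray between -0.11 and 0.1 m and y of block in the frame of tray between -0.125 and 0.125 m and angle between block's own z axis and vertical below 0.15 rad); the robot touches nothing.
It fails at once if the mandrel rolls or is shoved more than 30 mm from its place (distance of mandrel from where it was at the start of the episode above 0.03 m).
It fails at once if the loupe or ring cone is displaced by more than 40 mm or tipped (distance of any of loupe, cone from where it was at the start of the episode above 0.04 m or angle between any of loupe, cone's own z axis and vertical above 0.5 rad).
It fails at once if the gate is opened before the chock is on the rack (value of joint gate above 0.03 m and horizontal distance between chock and mandrel above 0.1 m).
It also fails if it takes over 64 s, if anything falls off the work surface, if the arm or the gripper's body presses on something with over 40 N, if the wrist force passes 120 N, or if a joint passes its speed limit or range.

## Working session

There is one attempt and no reset: what is moved stays moved. The work goes in short steps, each a Python script; the robot and the scene stay as the last script left them, time stands still between calls to the robot, and variables do not carry over. Pictures are saved under pics/ and viewed, at most 10 in all, crops included, and the job is handed in when it is done.

```bash
mkdir -p pics; cat > h.py <<'E'
import numpy as np, cv2
from cell import ctrl, imaging
def cap(n):
    c=imaging.capture(n); return c
def save(c,name): cv2.imwrite('pics/'+name+'.png',cv2.cvtColor(c['color'],cv2.COLOR_RGB2BGR))
def P(c):
    K=np.array([[c['fx'],0,c['cx']],[0,c['fy'],c['cy']],[0,0,1.]]); d=np.array([c['k1'],0,0,0.])
    return K,d,np.array(c['rvec'],float),np.array(c['tvec'],float)
def ray(c,uv):
    K,d,r,t=P(c); R=cv2.Rodrigues(r)[0]
    n=cv2.undistortPoints(np.array(uv,float).reshape(-1,1,2),K,d).reshape(-1,2)
    return -R.T@t, np.c_[n,np.ones(len(n))]@R
def onz(c,uv,z):
    o,D=ray(c,uv); return o+D*((z-o[2])/D[:,2])[:,None]
def proj(c,X):
    K,d,r,t=P(c); return cv2.projectPoints(np.array(X,float).reshape(-1,1,3),r,t,K,d)[0].reshape(-1,2)
E
python3 - <<'E'
from h import *
for n in('scene','top'):
    c=cap(n); save(c,n+'0'); o,D=ray(c,[[320,240]]); print(n,o,D,c['fx'],c['k1'])
print(ctrl.get_state())
E
```

```text
scene [1106.75062677  145.7931228   808.29997588] [[-0.59407125 -0.19017666 -0.78171874]] 438.9331794026052 0.003200458695594312
top [ 352.08319199   -3.77779602 1148.08065795] [[ 0.1626492  -0.03280404 -0.98636125]] 465.81209890365227 0.02203410938523116
{'t': 0.1, 'joints': array([-1.45130144e+00,  2.63481241e-01, -4.88823106e-02,  1.25940054e+00,
       -1.70139160e-05,  1.41549341e+00]), 'qd': array([ 1.10142989e-03, -1.76515224e-04,  2.34811413e-03,  4.07256210e-04,
       -4.15988845e-04, -2.96348741e-05]), 'joint_torque': array([ 5.81530374e-03, -6.38577747e+01,  3.85065687e+01,  9.89295251e-03,
        1.57996146e-05,  4.88612261e-05]), 'ee_pos': array([ 142.41826715, -505.05139564,  230.86675352]), 'tool_rot': array([-3.14063391e+00, -1.32883444e-04,  2.74797747e-01]), 'contact_force': array([0.03642958, 0.27244831, 0.00375515]), 'moment': array([ 0.01505351,  0.01130966, -0.02221984]), 'finger_force': 0.0, 'finger_gap': 85.42427007569418}
```

View pics/top0.png

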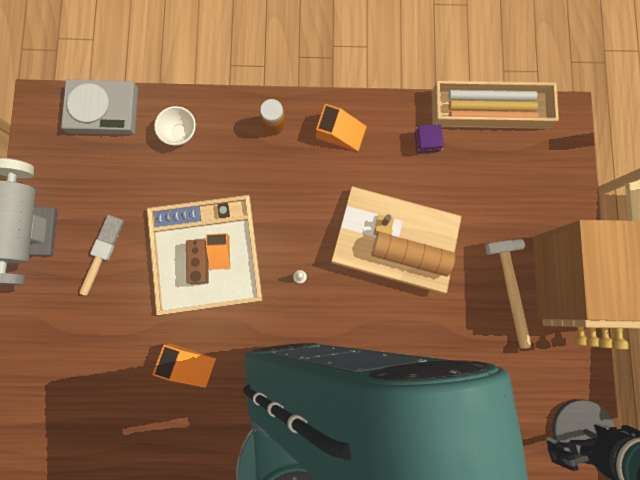

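View pics/scene0.png

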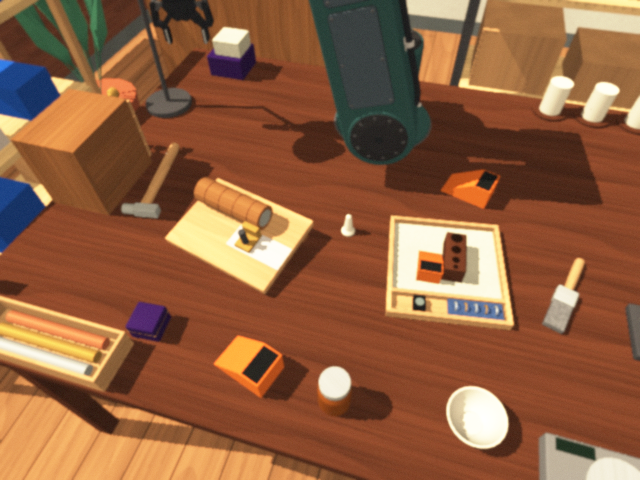

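The top view shows the tray at px (205,255), with the chock at (217,251) and the block at (196,261). The rack is at (397,240), the knob at (387,219), the mandrel at (414,253) and the cone at (300,277). Enlarging both areas next.

```bash
python3 - <<'E'
import cv2,numpy as np
im=cv2.imread('pics/top0.png')
a=cv2.resize(im[190:320,140:270],None,fx=4.5,fy=4.5,interpolation=cv2.INTER_CUBIC)
cv2.imwrite('pics/c1.png',a)
a=cv2.resize(im[180:300,325:470],None,fx=5,fy=5,interpolation=cv2.INTER_CUBIC)
cv2.imwrite('pics/c2.png',a)
E
```

```text
(no output)
```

View pics/c1.png

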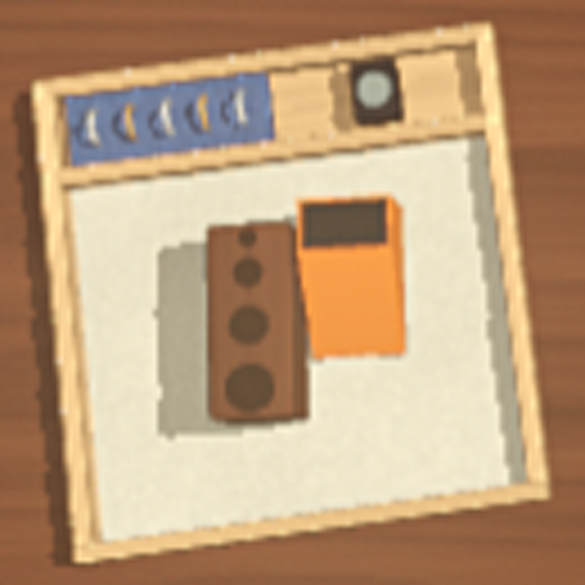

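View pics/c2.png

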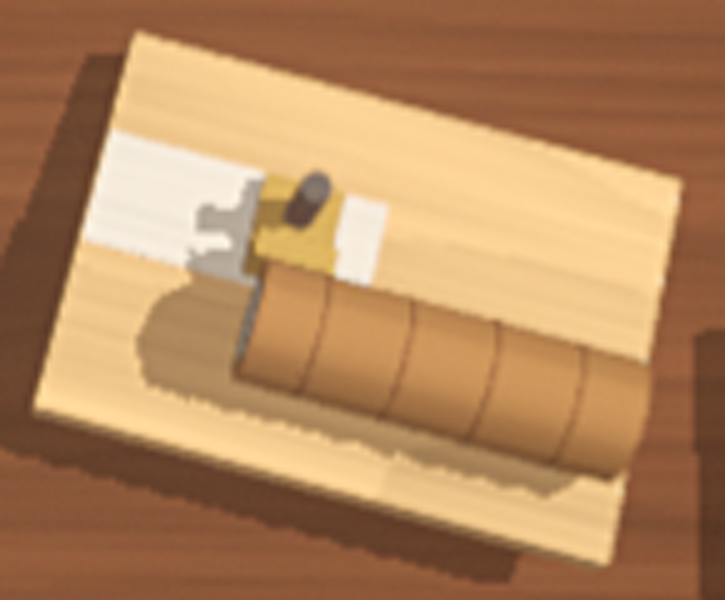

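The crops show clear corners: the tray rim, the chock (thin edge about (314..406,355) in c1), the block top, and the rack corners, knob top (317,185) and mandrel in c2. Converting these to positions.

```bash
python3 - <<'E'
from h import *
np.set_printoptions(precision=1,suppress=True)
c=cap('top')
A=lambda pts,s,o:(np.array(pts,float)+.5)/s-.5+np.array(o)
c1=lambda *p:A(p,4.5,(140,190)); c2=lambda *p:A(p,5,(325,180))
ang=lambda v:np.degrees(np.arctan2(v[1],v[0]))
t=onz(c,c1((78,563),(549,497),(33,85),(493,25)),22); print('tray',t, 'ang x',ang(t[2]-t[0]),ang(t[3]-t[1]), 'y',ang(t[0]-t[1])-90,'w',np.linalg.norm(t[0]-t[1]))
b=onz(c,c1((297,200),(390,197)),46); print('chock back top',b,np.linalg.norm(b[0]-b[1]),ang(b[0]-b[1])-90)
e=onz(c,c1((314,357),(406,354)),7.5); print('thin',e,np.linalg.norm(e[0]-e[1]),ang(e[0]-e[1])-90)
m1,m2=b.mean(0),e.mean(0); print('len',np.linalg.norm((m1-m2)[:2]),ang(m1-m2),'ctr',(m1+m2)/2)
k=onz(c,c1((208,227),(294,222),(295,413),(212,420)),51); print('block',k,k.mean(0),ang(k[0]-k[3]),ang(k[1]-k[2]))
r=np.vstack([onz(c,c2((137,32),(683,182)),26.1),onz(c,c2((608,567),(33,408)),53.9)]); print('rack',r,r.mean(0),ang(r[0]-r[3]),ang(r[1]-r[2]),ang(r[0]-r[1])-90,ang(r[3]-r[2])-90)
print(np.linalg.norm(r[0]-r[1]),np.linalg.norm(r[0]-r[3]))
th=np.radians(np.mean([ang(r[0]-r[3]),ang(r[1]-r[2]),ang(r[0]-r[1])-90,ang(r[3]-r[2])-90]))
R=np.array([[np.cos(th),-np.sin(th),0],[np.sin(th),np.cos(th),0],[0,0,1]]); O=r.mean(0)*[1,1,0]
print('th',np.degrees(th),th)
# knob top (53 above board)
kt=onz(c,c2((317,186),),88); print('knob top rack', (kt-O)@R, kt)
# mandrel silhouette top line points (z~ about 95) and ends
for z in (70,85,100): print(z,((onz(c,c2((270,262),(645,360),(236,378),(615,478)),z)-O)@R))
print('cone',onz(c,[[300,281]],0))
E
```

```text
tray [[351.2 343.2  22. ]
 [389.4  96.9  22. ]
 [608.3 384.4  22. ]
 [647.2 135.9  22. ]] ang x 9.104311514595347 8.590643920315731 y 8.813755650997706 w 249.2644534524186
chock back top [[543.2 233.3  46. ]
 [545.7 184.2  46. ]] 49.145976945195045 2.9625608158188896
thin [[463.5 228.    7.5]
 [465.9 178.3   7.5]] 49.768830422431876 2.8451491953394736
len 79.95888755465782 3.964426619941201 ctr [504.6 205.9  26.8]
block [[527.  278.1  51. ]
 [530.5 233.2  51. ]
 [429.8 227.6  51. ]
 [425.5 270.3  51. ]] [478.2 252.3  51. ] 4.390234671434149 3.168338605718095
rack [[ 674.7 -119.    26.1]
 [ 603.5 -389.    26.1]
 [ 411.9 -338.    53.9]
 [ 482.2  -67.3   53.9]] [ 543.  -228.3   40. ] -15.02704580228587 -14.905642062184983 -14.769200861124673 -14.560980908382234
279.2596724468107 201.2490235925282
th -14.815717408494441 -0.2585830498232697
knob top rack [[32.  41.1 88. ]] [[ 584.5 -196.8   88. ]]
70 [[  -4.8   51.3   70. ]
 [  -1.9 -129.8   70. ]
 [ -62.6   52.8   70. ]
 [ -59.8 -128.8   70. ]]
85 [[  -8.1   52.9   85. ]
 [  -5.3 -125.6   85. ]
 [ -65.1   54.4   85. ]
 [ -62.3 -124.7   85. ]]
100 [[ -11.4   54.5  100. ]
 [  -8.6 -121.5  100. ]
 [ -67.6   56.   100. ]
 [ -64.9 -120.5  100. ]]
cone [[438.2   6.    0. ]]
```

```bash
cat >> h.py <<'E'
th=-0.2586; O=np.array([543.,-228.3,0]); S=np.radians(8)
Rk=cv2.Rodrigues(np.array([0,0,th]))[0]@cv2.Rodrigues(np.array([0,S,0]))[0]
def board(x,y,h): # x,y along the board (mm from centre), h above board
    return O+[0,0,40]+Rk@np.array([x,y,h],float)
RO=[np.pi,S,th]
E
python3 - <<'E'
from h import *
a=np.radians(3.4); y=np.array([-np.sin(a),np.cos(a),0]); x=np.array([np.cos(a),np.sin(a),0])
p=np.array([478.2,252.3,0])-37*x; o=[np.pi,0,a]
ctrl.goto(p+[0,0,180],o)
print(ctrl.servo_line(p+[0,0,11],vel=120,guard=8), ctrl.get_state()['ee_pos'])
ctrl.gripper_close(20); s=ctrl.get_state(); print(s['finger_gap'],s['finger_force'])
ctrl.servo_line(p+36*y+[0,0,11.5],vel=60)
ctrl.gripper_open(); 
ctrl.servo_line(p+36*y+[0,0,130],vel=200)
c=cap('top'); save(c,'top1'); a=c['color'][190:320,140:270][...,::-1]
cv2.imwrite('pics/c3.png',cv2.resize(a,None,fx=4.5,fy=4.5,interpolation=cv2.INTER_CUBIC))
print(ctrl.get_state()['t'])
E
```

```text
False [441.62386874 250.2317895   11.51152744]
45.11297951433304 20.375069081783295
7.725
```

View pics/c3.png

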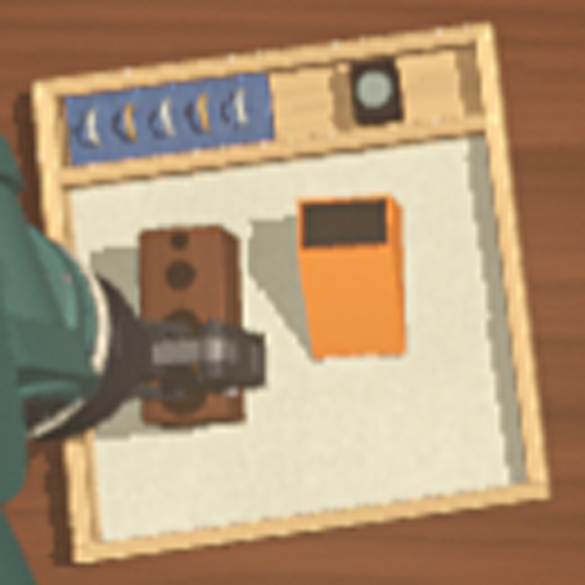

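The block has moved about 36 mm clear and stands upright at c3 (190,325); the chock has not moved. Next I grasp the chock, take it over the rack and check.

```bash
python3 - <<'E'
from h import *
np.set_printoptions(precision=1,suppress=True)
a=np.radians(3.2); y=np.array([-np.sin(a),np.cos(a),0]); x=np.array([np.cos(a),np.sin(a),0])
p=np.array([504.6,205.9,0])+26*x; o=[np.pi,0,a]
ctrl.goto(p-3*y+[0,0,130],o)
print(ctrl.servo_line(p-3*y+[0,0,11],vel=120,guard=8), ctrl.get_state()['ee_pos'])
ctrl.gripper_close(40); s=ctrl.get_state(); print(s['finger_gap'],s['finger_force'])
ctrl.servo_line(p+[0,0,180],vel=150)
# TCP sits at chock (26,0,5)
t=board(16.5+12+26,-63,60+5)
ctrl.goto(t+[0,0,60],RO)
ctrl.servo_line(board(16.5+12+26,-63,8+5),vel=100)
ctrl.pause(.2)
s=ctrl.get_state();print(s['ee_pos'],s['contact_force'],s['finger_gap'],s['t'])
for n in('scene','top'): c=cap(n); save(c,n+'2')
im=cv2.imread('pics/scene2.png')[160:300,160:330]
im2=cv2.imread('pics/top2.png')[170:300,325:470]
r=lambda i:cv2.resize(i,(400,400*i.shape[0]//i.shape[1]),interpolation=cv2.INTER_CUBIC)
u,v=r(im),r(im2); h=min(len(u),len(v)); cv2.imwrite('pics/c4.png',np.hstack([u[:h],v[:h]]))
E
```

```text
False [531.1 204.6  11.6]
49.45021546169312 41.36645257472992
[ 580.6 -303.4   45.1] [ 0.8 -0.1 -0.6] 49.64952229423008 17.35
```

View pics/c4.png

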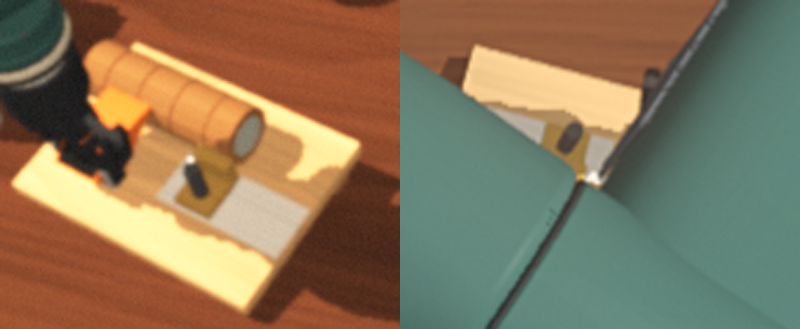

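The scene view shows the chock held over the low side of the mandrel, thin edge towards it. Lowering it until it touches, then pushing gently uphill.

```bash
python3 - <<'E'
from h import *
np.set_printoptions(precision=2,suppress=True)
X=54.5
print(ctrl.servo_line(board(X,-63,1),vel=12,guard=4)); ctrl.pause(.2)
s=ctrl.get_state(); q=Rk.T@(s['ee_pos']-O-[0,0,40]); print(q,s['contact_force'])
h=q[2]
f0=Rk.T@s['contact_force']
d=0
print(ctrl.servo_line(board(X-22,-63,h+.3),vel=12,guard=3)); ctrl.pause(.2)
s=ctrl.get_state(); print(Rk.T@(s['ee_pos']-O-[0,0,40]),Rk.T@s['contact_force'],f0,s['t'])
c=cap('scene'); save(c,'scene3'); cv2.imwrite('pics/c5.png',cv2.resize(c['color'][160:300,160:330][...,::-1],None,fx=4,fy=4,interpolation=cv2.INTER_CUBIC))
E
```

```text
True
[ 54.88 -62.99  11.99] [ 3.75 -0.6   5.45]
False
[ 32.96 -62.99  12.76] [3.58 1.15 7.53] [2.98 0.38 5.93] 20.1667
```

View pics/c5.png

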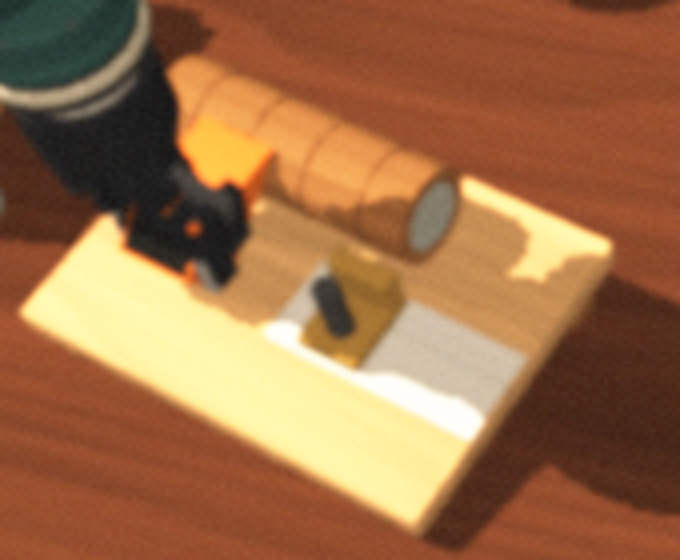

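The chock is at the mandrel, but contact came about 6 mm high, so its nose probably droops in the grip. I'll measure how far the mandrel moved from the image shift of its steel end disc.

```bash
python3 - <<'E'
from h import *
np.set_printoptions(precision=2,suppress=True)
c=cap('scene')
g=lambda n:cv2.imread(f'pics/{n}.png')
a,b2,b3=g('scene0'),g('scene2'),g('scene3')
def disc(im):
    hsv=cv2.cvtColor(im,cv2.COLOR_BGR2HSV)[195:235,250:285]
    m=((hsv[...,1]<90)&(hsv[...,2]>70)&(hsv[...,2]<220)).astype(np.uint8)
    n,l,st,ce=cv2.connectedComponentsWithStats(m); i=1+np.argmax(st[1:,4]); return ce[i]+[250,195],st[i]
for im in(a,b2,b3):
    d,st=disc(im); 
    # disc centre lies in plane y_board = +52: intersect ray
    o,D=ray(c,[d]); o2=Rk.T@(o-O-[0,0,40]); D2=Rk.T@D[0]; k=(52-o2[1])/D2[1]; print(d,st,o2+k*D2)
# chock orange, near the flat: print orange contours corners in scene3
hsv=cv2.cvtColor(b3,cv2.COLOR_BGR2HSV)[180:240,190:235]; m=((hsv[...,0]>5)&(hsv[...,0]<16)&(hsv[...,1]>200)&(hsv[...,2]>170)).astype(np.uint8)
cs=max(cv2.findContours(m,0,2)[0],key=cv2.contourArea); print((cv2.approxPolyDP(cs,2,True)[:,0]+[190,180]).tolist())
for tilt in (0,5.5):
    t=np.radians(tilt);pts=[]
    for X,Y,Z in((-41,25,3),(-41,25,0),(11,25,40),(11,-25,40),(41,25,40),(41,25,0),(-41,-25,3)):
        u,v=X-26,Z-5; pts.append(board(33+np.cos(t)*u-0*v-np.sin(t)*v*-0, -63+Y, 12.76-(7 if 0 else 0)+np.cos(t)*v+np.sin(t)*u))
    print(tilt,proj(c,pts).tolist())
E
```

```text
[264.54 217.57] [ 10  15  10  16 112] [-38.81  52.    31.5 ]
[264.71 217.52] [ 10  15  11  16 115] [-39.31  52.    31.05]
[267.57 213.79] [ 13  11  10  16 113] [-50.62  52.    31.22]
[[227, 199], [220, 206], [222, 210]]
0 [[233.78589280436245, 209.34110627153794], [234.11129796324113, 210.0894704981314], [215.46735565935643, 216.5851451951804], [198.24514638699532, 208.08306356581548], [206.99522131936084, 226.62224830616168], [212.39765089663138, 236.36271408648219], [217.1547859965509, 201.39017696081783]]
5.5 [[234.40084959850384, 211.0315818789708], [234.72159710927372, 211.76856867436734], [215.65670707860065, 217.01906087582438], [198.45434098711183, 208.52105792082708], [206.83631585798165, 226.27665209588903], [212.225809789648, 235.99577056516296], [217.84402493508588, 203.0940024611525]]
```

The mandrel was pushed about 11.5 mm uphill (−38.8 to −50.6 along the board). I'll back off 9 mm so it follows, press the chock flat, release, retreat and check.

```bash
python3 - <<'E'
from h import *
np.set_printoptions(precision=2,suppress=True)
B=lambda:Rk.T@(ctrl.get_state()['ee_pos']-O-[0,0,40])
F=lambda:Rk.T@ctrl.get_state()['contact_force']
X=33+9
ctrl.servo_line(board(X,-63,12.5),vel=12); print(B(),F())
print(ctrl.servo_line(board(X,-63,4.5),vel=10,guard=12)); ctrl.pause(.1); print(B(),F())
ctrl.gripper_open(); ctrl.pause(.1)
ctrl.servo_line(board(X,-63,130),vel=200)
ctrl.goto(board(60,-10,140),RO)
ctrl.pause(.1); print(ctrl.get_state()['t'])
c=cap('scene'); save(c,'scene4'); cv2.imwrite('pics/c6.png',cv2.resize(c['color'][160:300,160:330][...,::-1],None,fx=4,fy=4,interpolation=cv2.INTER_CUBIC))
E
```

```text
[ 41.92 -63.02  12.46] [ 1.51  0.11 -0.75]
True
[ 42.88 -63.02   6.58] [0.4  0.67 6.25]
23.7333
```

View pics/c6.png

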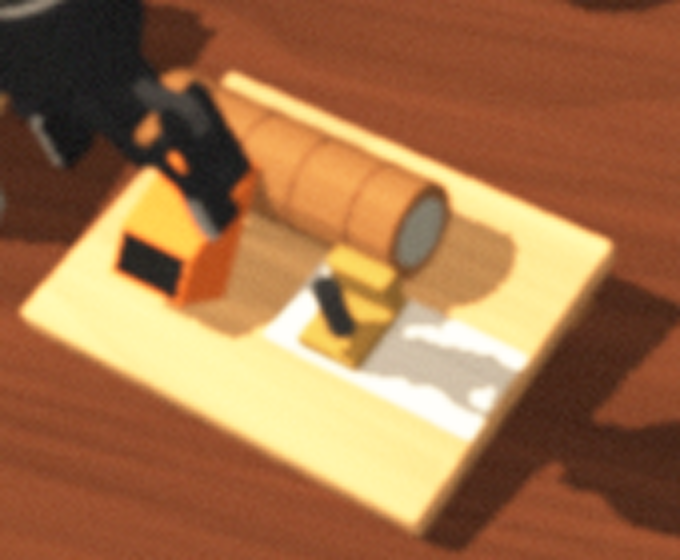

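The chock looks wrong: the black flat faces the camera, as if it were tipped up on its back. Moving the arm clear for a proper look in both views.

```bash
python3 - <<'E'
from h import *
np.set_printoptions(precision=2,suppress=True)
s=ctrl.get_state(); print(s['finger_gap'],s['contact_force'])
ctrl.servo_line(board(60,-10,230),vel=250)
ctrl.goto([400,60,300],[np.pi,0,0])
cs=[]
for n in('scene','top'): c=cap(n); save(c,n+'5'); cs.append(c['color'][...,::-1])
r=lambda i:cv2.resize(i,(400,400),interpolation=cv2.INTER_CUBIC)
cv2.imwrite('pics/c7.png',np.hstack([r(cs[0][160:300,160:300]),r(cs[1][175:315,330:470])]))
print(ctrl.get_state()['t'])
E
```

```text
85.15479632769045 [ 0.49 -0.46  0.03]
25.8833
```

View pics/c7.png

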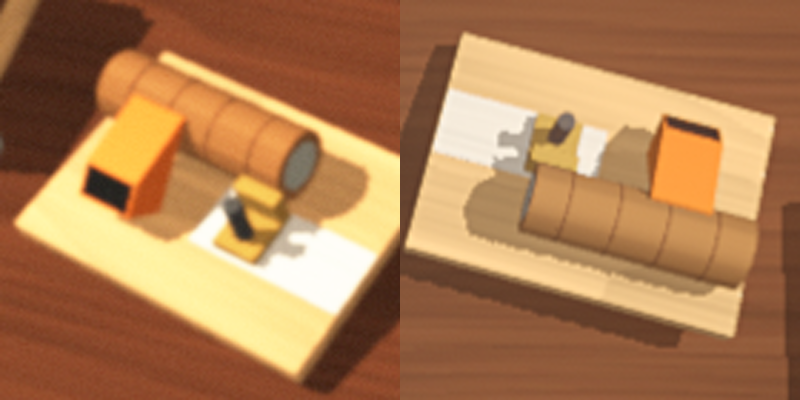

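The chock is pitched nose-up, leaning its thin edge on the mandrel. Triangulating its corners from both views.

```bash
cat > tri.py <<'E'
from h import *
def tri(cs,ct,ps,pt):
    out=[]
    for a,b in zip(ps,pt):
        (o1,d1),(o2,d2)=ray(cs,[a]),ray(ct,[b]); d1=d1[0]/np.linalg.norm(d1);d2=d2[0]/np.linalg.norm(d2)
        k=np.linalg.lstsq(np.c_[d1,-d2],o2-o1,rcond=None)[0]; p,q=o1+k[0]*d1,o2+k[1]*d2
        out.append(np.r_[Rk.T@((p+q)/2-O-[0,0,40]),np.linalg.norm(p-q)])
    return np.array(out)
def disc(c):
    im=c['color'][...,::-1].copy()
    hsv=cv2.cvtColor(im,cv2.COLOR_BGR2HSV)[195:235,250:285]
    m=((hsv[...,1]<90)&(hsv[...,2]>70)&(hsv[...,2]<220)).astype(np.uint8)
    n,l,st,ce=cv2.connectedComponentsWithStats(m); i=1+np.argmax(st[1:,4]); d=ce[i]+[250,195]
    o,D=ray(c,[d]); o2=Rk.T@(o-O-[0,0,40]); D2=Rk.T@D[0]; return d,st[i,4],o2+(52-o2[1])/D2[1]*D2
E
python3 - <<'E'
from tri import *
np.set_printoptions(precision=1,suppress=True)
cs,ct=cap('scene'),cap('top')
f=400/140
S_=lambda l:(np.array(l,float)+.5)/f-.5
# order: black/slope +y, black/slope -y, black far +y, black far -y, thin +y, thin -y
s=S_([(131,180),(88,165),(126,213),(84,193),(183,110),(135,95)])+[160,160]
t=S_([(665-400,131),(719-400,139),(667-400,116),(721-400,127),(655-400,203),(714-400,212)])+[330,175]
print(tri(cs,ct,s,t)); print(disc(cs))
E
```

```text
[[ 41.6 -41.6  51.3   6.5]
 [ 46.7 -84.4  49.8   2.2]
 [ 61.3 -42.   32.3   0.8]
 [ 63.3 -85.9  32.5   3.3]
 [-25.7 -42.5  60.5   2.5]
 [-19.9 -88.9  59.1   0. ]]
(array([264.6, 217.6]), np.int32(111), array([-38.8,  52. ,  31.4]))
```

The chock leans 45° nose-up, with its heel at x≈34 and its nose on the mandrel. I lowered it too close and the thin edge landed on the mandrel's side. The mandrel itself is still at its start, so I'll regrasp with the tool tilted, rotate the chock flat farther down the slope, release and regrip.

```bash
python3 - <<'E'
from h import *
np.set_printoptions(precision=2,suppress=True)
def tcp(gx,gy,gh,q): return board(gx+19*-np.sin(q),gy,gh-19*np.cos(q))
c=np.cos(np.pi/4)
gx,gh=34-26*c+22*c, 2+26*c+22*c
for d1 in (10,17,22,27,35,45):
    q=np.radians(d1); q2=q-np.pi/4
    f=lambda X,Y,H,q:ctrl.ik(tcp(X,Y,H,q),[np.pi,q+S,th])
    print(d1,[f(gx,-64,gh,q) is not None,f(gx,-64,gh+110,q) is not None,f(50+15,-64,25,q2)is not None,f(50+15,-64,80,q2)is not None])
E
```

```text
10 [True, True, True, True]
17 [True, True, True, True]
22 [True, True, True, True]
27 [True, False, True, True]
35 [True, False, True, True]
45 [False, False, True, True]
```

```bash
cat >> h.py <<'E'
def tcp(gx,gy,gh,q): return board(gx+19*-np.sin(q),gy,gh-19*np.cos(q))
def ori(q): return [np.pi,q+S,th]
E
python3 - <<'E'
from tri import *
np.set_printoptions(precision=2,suppress=True)
c=np.cos(np.pi/4); gx,gh=34-26*c+22*c, 2+26*c+22*c
q=np.radians(20); q2=q-np.pi/4
ctrl.goto(tcp(gx+15,-64,gh+95,q),ori(q))
ctrl.servo_line(tcp(gx+15,-64,gh+60,q),vel=150)
print(ctrl.servo_line(tcp(gx,-64,gh,q),vel=100,guard=6))
ctrl.gripper_close(40); s=ctrl.get_state(); print(s['finger_gap'],s['finger_force'])
ctrl.servo_line(tcp(gx+35,-64,gh+40,q),vel=80)
ctrl.goto(tcp(52+15,-64,22+45,q2),ori(q2))
print(ctrl.servo_line(tcp(52+15,-64,22+1,q2),vel=25,guard=4)); ctrl.pause(.1)
s=ctrl.get_state(); print(Rk.T@(s['ee_pos']-tcp(67,-64,22,q2)),s['contact_force'])
ctrl.gripper_open(); ctrl.servo_line(tcp(67,-64,22+90,q2),vel=150)
ctrl.goto([400,60,300],[np.pi,0,0]); print(ctrl.get_state()['t'])
cs=[]
for n in('scene','top'):
    k=cap(n); save(k,n+'6'); cs.append(k['color'][...,::-1])
    if n=='scene': print(disc(k))
r=lambda i:cv2.resize(i,(400,400),interpolation=cv2.INTER_CUBIC)
cv2.imwrite('pics/c8.png',np.hstack([r(cs[0][160:300,160:300]),r(cs[1][175:315,330:470])]))
E
```

```text
False
49.360944654414325 41.17866396903992
True
[ 0.18 -0.02  2.35] [ 0.06 -0.18  5.91]
35.825
(array([264.59, 217.62]), np.int32(112), array([-38.88,  52.  ,  31.2 ]))
```

View pics/c8.png

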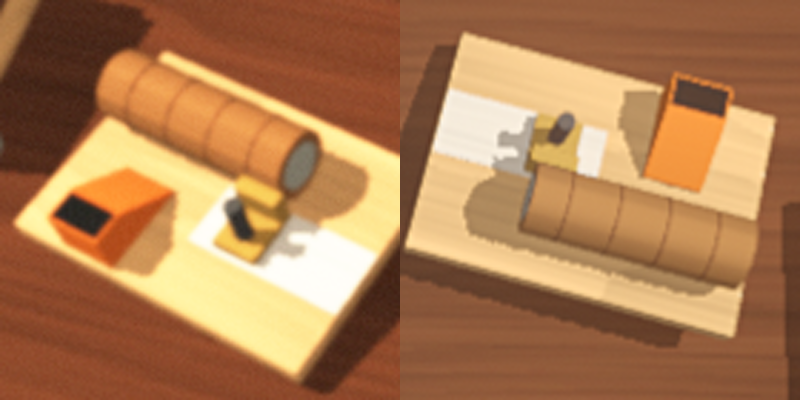

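The chock now lies flat and nearly square down-slope (thin edge at c8 (645,177)-(700,191)), and the mandrel has not moved. That was the tenth picture, so from here I check by numbers only: compute the chock pose, regrip, slide it in and measure the mandrel.

```bash
python3 - <<'E'
from tri import *
np.set_printoptions(precision=1,suppress=True)
ct=cap('top'); f=400/140
def onh(pts,h):
    o,D=ray(ct,(np.array(pts,float)+.5)/f-.5+[330,175]); o=Rk.T@(o-O-[0,0,40]); D=D@Rk; return o+D*((h-o[2])/D[:,2])[:,None]
e=onh([(245,177),(300,191)],1.5); b=onh([(273,73),(333,88)],40); print(e,b)
v=b.mean(0)-e.mean(0); print('yaw',np.degrees([np.arctan2(v[1],v[0]),np.arctan2(-(e[0]-e[1])[0],(e[0]-e[1])[1]),np.arctan2(-(b[0]-b[1])[0],(b[0]-b[1])[1])]),'x',e.mean(0)[0]+41,b.mean(0)[0]-41,'y',(b.mean(0)+e.mean(0))[1]/2)
E
```

```text
[[ 15.3 -40.8   1.5]
 [ 16.4 -88.6   1.5]] [[ 96.8 -37.3  40. ]
 [ 98.1 -88.7  40. ]]
yaw [1.2 1.3 1.5] x 56.85888174033451 56.435599608580105 y -63.87773513266596
```

```bash
python3 - <<'E'
from tri import *
np.set_printoptions(precision=2,suppress=True)
B=lambda:Rk.T@(ctrl.get_state()['ee_pos']-O-[0,0,40])
F=lambda:Rk.T@ctrl.get_state()['contact_force']
ctrl.goto(board(82.7,-64,110),RO)
print(ctrl.servo_line(board(82.7,-64,5.5),vel=120,guard=6))
ctrl.gripper_close(40); print(ctrl.get_state()['finger_gap'],B(),F())
print(ctrl.servo_line(board(56,-64,5.7),vel=40,guard=10),F())
print(ctrl.servo_line(board(39.7,-64,5.7),vel=15,guard=8)); ctrl.pause(.1)
print(B(),F())
print(disc(cap('scene')),ctrl.get_state()['t'])
E
```

```text
False
49.86360690117941 [ 82.97 -64.05   6.08] [0.8  1.23 5.91]
False [-0.56 -0.57  9.58]
True
[ 54.93 -64.12   6.07] [-2.18  0.18  5.81]
(array([264.55, 217.63]), np.int32(113), array([-38.77,  52.  ,  31.33])) 40.4583
```

```bash
python3 - <<'E'
from tri import *
np.set_printoptions(precision=2,suppress=True)
B=lambda:Rk.T@(ctrl.get_state()['ee_pos']-O-[0,0,40])
F=lambda:Rk.T@ctrl.get_state()['contact_force']
ctrl.servo_line(board(54.5,-64,6.3),vel=10); print(B(),F())
print(ctrl.servo_line(board(39.9,-64,6.3),vel=15,guard=12)); ctrl.pause(.1)
print(B(),F())
print(disc(cap('scene')),ctrl.get_state()['t'])
E
```

```text
[ 54.24 -63.95   6.06] [-0.58  0.23  2.4 ]
False
[ 39.79 -63.99   6.21] [ 1.01  0.18 -1.55]
(array([265.28, 216.56]), np.int32(116), array([-41.77,  52.  ,  31.66])) 41.9833
```

The mandrel now rests 3 mm uphill on the chock. Releasing, checking, then opening the gate.

```bash
python3 - <<'E'
from tri import *
np.set_printoptions(precision=2,suppress=True)
B=lambda:Rk.T@(ctrl.get_state()['ee_pos']-O-[0,0,40])
F=lambda:Rk.T@ctrl.get_state()['contact_force']
ctrl.servo_line(board(39.9,-64,5.8),vel=10); print(F())
ctrl.gripper_open(); ctrl.servo_line(board(40.5,-64,100),vel=150)
ctrl.goto(board(25,9,110),RO); ctrl.gripper_close(20); ctrl.pause(.1)
c=cap('scene'); print(disc(c)); save(c,'scene7')
# chock black flat check: black pixels near the expected flat
hsv=cv2.cvtColor(c['color'],cv2.COLOR_RGB2HSV)
exp=proj(c,[board(13.8+X,-64+Y,40) for X,Y in((11,25),(11,-25),(41,-25),(41,25))]); print(exp.tolist())
x0,y0=(exp.min(0)-8).astype(int);x1,y1=(exp.max(0)+8).astype(int)
m=(hsv[y0:y1,x0:x1,2]<60).astype(np.uint8); n,l,st,ce=cv2.connectedComponentsWithStats(m)
print([(ce[i]+[x0,y0],st[i,4]) for i in range(1,n)], exp.mean(0))
print(ctrl.get_state()['t'])
E
```

```text
[-1.04  1.51  4.05]
(array([265.46, 216.51]), np.int32(112), array([-42.28,  52.  ,  31.2 ]))
[[214.24067523426925, 220.63899148444688], [197.10837647449262, 212.10335007828405], [188.57475036782827, 221.87104110371882], [205.78723756546236, 230.68815018594702]]
[(array([219.63, 205.84]), np.int32(19)), (array([201.08, 220.45]), np.int32(92))] [201.43 221.33]
44.775
```

The chock is where expected and flat (black patch within 1 px) and the mandrel holds steady. Sliding the gate open.

```bash
python3 - <<'E'
from tri import *
np.set_printoptions(precision=2,suppress=True)
B=lambda:Rk.T@(ctrl.get_state()['ee_pos']-O-[0,0,40])
F=lambda:Rk.T@ctrl.get_state()['contact_force']
print(ctrl.servo_line(board(25,9,38),vel=120,guard=6),B())
print(ctrl.servo_line(board(25,60,38),vel=50,guard=12),B(),F())
print(disc(cap('scene')),ctrl.get_state()['t'])
print(ctrl.servo_line(board(25,125,38),vel=50,guard=12),B(),F())
c=cap('scene');print(disc(c),ctrl.get_state()['t']); save(c,'scene8')
E
```

```text
False [25.27  8.9  38.66]
False [24.81 59.99 37.78] [ 0.32 -0.09  0.83]
(array([263.27, 217.91]), np.int32(143), array([-35.05,  52.  ,  35.02])) 46.7417
True [24.86 99.53 37.85] [ -0.04 -10.52   2.15]
(array([256.08, 201.22]), np.int32(106), array([-31.51,  52.  , 101.09])) 47.625
```

```bash
python3 - <<'E'
from tri import *
np.set_printoptions(precision=2,suppress=True)
p=board(25,90,38); ctrl.servo_line(p,vel=80); ctrl.servo_line(board(25,90,160),vel=200)
ctrl.goto([400,60,300],[np.pi,0,0]); ctrl.pause(.1)
cs,ct=cap('scene'),cap('top'); save(cs,'scene9'); save(ct,'top9')
print(disc(cs),ctrl.get_state()['t'])
def dark(c,Y):
    e=proj(c,[board(25,Y,h) for h in (15,53)]); x0,y0=(e.min(0)-14).astype(int);x1,y1=(e.max(0)+14).astype(int)
    hsv=cv2.cvtColor(c['color'],cv2.COLOR_RGB2HSV)[y0:y1,x0:x1]; m=((hsv[...,2]<115)&(hsv[...,1]<90)).astype(np.uint8)
    n,l,st,ce=cv2.connectedComponentsWithStats(m); return e.mean(0),[(ce[i]+[x0,y0],st[i,4]) for i in range(1,n) if st[i,4]>8]
for n,c in(('s',cs),('t',ct)): print(n,dark(c,126),dark(c,41))
import cv2
for a,b,t in((cv2.imread('pics/top0.png'),cv2.imread('pics/top9.png'),ct),):
    h=lambda i:((lambda z:((z[...,2]<115)&(z[...,1]<90)))(cv2.cvtColor(i,cv2.COLOR_BGR2HSV)[185:240,335:410]))
    for i in(a,b):
        n,l,st,ce=cv2.connectedComponentsWithStats(h(i).astype(np.uint8)); print([(ce[j]+[335,185],st[j,4]) for j in range(1,n) if st[j,4]>8])
E
```

```text
(array([265.46, 216.57]), np.int32(111), array([-42.24,  52.  ,  31.03])) 50.075
s (array([275.57, 252.42]), [(array([273.26, 251.68]), np.int32(47))]) (array([243.46, 236.38]), [])
t (array([351.77, 209.77]), [(array([353.12, 212.44]), np.int32(25))]) (array([386.44, 219.4 ]), [])
[]
[(array([353.12, 212.44]), np.int32(25))]
```

```bash
python3 - <<'E'
import cv2,numpy as np
for n in('scene0','scene9'):
    z=cv2.cvtColor(cv2.imread(f'pics/{n}.png'),cv2.COLOR_BGR2HSV)[222:268,228:295]
    for th in (90,115):
        k,l,st,ce=cv2.connectedComponentsWithStats(((z[...,2]<th)&(z[...,1]<130)).astype(np.uint8)); print(n,th,[(ce[j]+[228,222],st[j]) for j in range(1,k) if st[j,4]>8])
E
```

```text
scene0 90 [(array([243.91304348, 238.06521739]), array([13, 11,  7, 11, 46], dtype=int32))]
scene0 115 [(array([243.38333333, 237.21666667]), array([12,  9,  8, 13, 60], dtype=int32))]
scene9 90 [(array([273.88636364, 253.22727273]), array([43, 27,  7,  9, 44], dtype=int32))]
scene9 115 [(array([273.4516129 , 252.40322581]), array([42, 24,  8, 13, 62], dtype=int32))]
```

The gate moved about 80 mm and is at its stop. The mandrel is steady 3.5 mm from its start. Handing in.

```bash
python3 -c "
from cell import ctrl
print(ctrl.finish_job())"
```

```text
the job is handed in; nothing more can be done
None
```

The job is handed in, with no verdict returned: by my measurements, the gate is open about 80 mm at its stop, the mandrel rests on the flat, square chock about 3.5 mm from its start, and the doming block was set down upright in the tray, but on the first try the chock landed nose-up against the mandrel, pushing it about 12 mm uphill, and I had to re-grip and re-seat it.

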